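# Open the reagent cage with the sagging bolt and hold its gate ajar

## Robot

A 6-joint arm with a two-finger parallel gripper is mounted at the origin on the work surface; the furniture and walls round the work are solid. World frame = base frame: x ahead of the robot, y to its left, z up, the work surface at z = 0. Lengths are in m, angles in rad, forces in N, time in s.
With the tool pointing down it reaches from about 0.35 to 0.975 m from the base axis. Payload 4.9 kg.
Tool frame: the origin (TCP) lies at the very end of the fingers, on their centre line; the grasp point (between the pads) lies 19 mm behind it (manip.hold_point_z is the distance from the TCP to the grasp point, in m); z points along the fingers, x is the direction in which the jaws open and shut, and the axes are right-handed (so a half turn about z gives the same grasp; the last joint's range is limited). The gripper opens to 85 mm and grips with 20 to 120 N. Pads are 22 mm wide; open, the fingers measure 114 mm over their backs; the gripper's body (76 mm by 85 mm) begins 54 mm behind the grasp point. The pads swing forward as they close: fully open they stand 13 mm farther back than shut.
Start: joints at [1.089, 0.053, 1.613, -0, 1.476, -0.119], TCP at [0.222, 0.584, 0.231] pointing down, gripper open.
Joint ranges: [-3.01, 3.01], [-1.01, 2.22], [0.06, 2.58], [-1.02, 4.17], [0.09, 2.62], [-3.14, 3.14]. Speed limits (rad/s): [2.57, 2.57, 3.14, 3.14, 3.14, 3.14].

## Interface

Orientations are given as a unit quaternion [w, x, y, z].
In Python, from plant import manip gives the robot as it stands.
- The arm moves only by the shell command python3 -m handwheel 'ROWS' [OPENING]. ROWS is JSON, a list of rows, each an object of numbers: "dx", "dy", "dz": the shift along the tool's x, y, z in m; "ax", "ay", "az": the turn, a rotation vector about the tool's x, y, z in rad. In form: [{"dx": .., "dy": .., "dz": .., "ax": .., "ay": .., "az": ..}, ...]. A call has 1 to 5 rows; each row is the pose to reach, as a shift and turn from the pose commanded when the call began, along the tool's axes at that moment; what a row does not reach only later rows make up. A row lasts 1/8 s, in which the tool goes at most 62.5 mm and 10.7 degrees, less where a joint would pass 70% of its speed; a pose out of reach is approached as far as the arm can. A call with a gripper value outside its range is refused whole. OPENING is the closure in counts, from 0 (fully open) to 255 (shut), set as the call begins (- or left out, the last holds). The fingers move at their own pace and stop on an object; the grip force is fixed at half the most. Time passes only in rows, so rows that repeat a pose let the fingers close. It gives the time, the measured TCP pose, the force and the opening at its end, in the units of the state.
- manip.state(): the state, without advancing time (a new reading comes with each control period).
- manip.grab_frame(name): name is "side" or "top"; returns a dict with "image" (384x512x3 uint8, blue, green, red), "z_map" (384x512 float32, m along the optical axis (not along the pixel's ray), 0 where there is no reading), "K" (3x3 intrinsics, pixels), "xyz" and "rotation" of the camera in the world. Camera axes: x right, y up, looking along -z (the intrinsics and any distortion apply to the point x, -y, -z); pixel columns grow to the right and rows downward; lengths in m; the calibration is good to about 2 mm. A picture is of the moment at which its call begins.
- manip.job_done(): hands the job in, once; it reports no verdict.
The state is a dict: "time": time; "joint_pos": joint angles; "joint_vel": joint speeds; "joint_efforts": joint torques, N m; "tool_pos": TCP position; "tool_rot": TCP orientation; "contact_force": force on the tool from outside, world axes, zero at the start; "ft_torque": the same for the moment, N m; "gripper_width": opening from 0.0 (shut) to 1.0 (fully open).
Only numpy, scipy, OpenCV 4.12 (cv2) and the standard library are available. Lean on these libraries where they do the work, as an engineer would, in place of code of your own. Each camera call takes 0.05 s, during which the arm holds its last target.

## Task

The tip box has been left crooked in the swing of the reagent cage's gate: put it away in the parking bay beside the gate, pushed square and flush into the corner of the two aluminium angles. Then free the gate's sagging barrel bolt without forcing it: lift its nose over the bent-up lip of the keeper while pulling it back all the way clear of the keeper. Swing the spring-closed gate open to about 40 degrees and finish still holding it there, at rest, so that a colleague can take out a bottle; leave the parked box and everything else as they are.

Things in the scene. Friction and masses are not known exactly. Their poses are not given: they have to be found in the camera images.
- cage: Low white bench cage with steel bars, fixed, 226 mm wide, 80 deep, 160 high. Origin on the bench under the middle of its front face; x points to its back, y to the left seen from the robot, z up. The gate fills the front from y = -88 to +85 mm; the keeper's post stands at y = 88 to 108 mm. The parking bay is outside, left of the gate, and fixed to the cage.
- bay_corner (a point): Inner corner of the parking bay on the bench, at cage (-20, 200, 0) mm, axes as the cage's. Two aluminium angles, 3 mm thick, 22 mm high, form it: the back angle's face is x = 0, from y = 0 to -104 mm; the side angle's inner face (towards the gate) is y = 0, from x = 0 to -128 mm. The box goes where x < 0 and y < 0.
- tip_box: Closed pipette tip box, blue with clear lid (fixed shut), about 0.3 kg, upright sides: 62 mm wide (its x), 112 long (its y), 71 high. Origin at the centre of its underside. Starts in front of the gate, its length roughly along cage x. Parked: its length along the side angle, either way round, one end against the back angle, origin at (-56, -31, 0) mm from bay_corner.
- gate: The white barred gate, 10 mm thick, top at z = 147 mm. Origin on its upright hinge axis (its right edge, cage (0, -88) mm) at bench height; y points along the gate to its free edge 173 mm away, x to its back, z up.
- gate_swing (a joint): Opening angle of the gate, rad: 0 shut, grows as the free edge swings out towards the robot (counter-clockwise seen from above) up to 1.3. Two spring hinges pull it shut with 0.25 N m/rad times (angle + 0.6 rad); let go, it swings shut.
- bolt: Steel barrel bolt on the gate's face, 0.16 kg: a 12 mm rod along the gate's y, 20 mm in front of the gate's mid-plane, 115 mm above the bench, its 13 mm nose towards the keeper at the left; on it an upright stem with a ball knob. Behind the nose the underside is worn 6 mm deep; the keeper's lip stands in there. Origin at the rear strap, 58 mm from the hinge, where it rocks.
- bolt_ball (a point): Centre of the 20 mm ball knob on its 8 mm stem, at the start 75 mm from the rear strap (133 mm from the hinge axis), about 152 mm above the bench. Can be pinched from above with the fingers along the rod, one each side: the rod's top is 36 mm below, and straps and plates beside it stay below z = 141 mm, the cage roof below 160 mm.
- bolt_lift (a joint): Rocking of the bolt about the rear strap, rad: 0 hanging nose-down (rest, 0.06 rad below level), 0.12 raised to the stop. 0.12 rad raises the ball 9 mm and the nose 16 mm. The nose clears the lip from 0.045 rad (ball up 3.5 mm); ball up about 6 mm is right. It falls back when not held.
- bolt_draw (a joint): How far the bolt is drawn back along the rod towards the hinge, m: 0 to 0.002 at the start, 0.042 at most. With the nose down it stops near 0.007 against the lip. From 0.034 the nose is clear of the keeper and the gate can swing. Light friction, about 1 N.
- keeper: Bent steel loop on the left post, 43 mm high, into which the nose reaches. The gate-side edge of its 23 mm wide floor is bent up into a 3 mm thick lip at cage y = 90 to 93 mm, top at z = 106.5 mm; its 12 mm wide front strap (y = 101 to 113 mm) keeps the nose, and so the gate, from coming out forwards.
- ethanol_bottle: White bottle with a red cap, 52 mm across, 124 mm high, loose inside the cage; origin at the centre of its underside. To be left alone.
- buffer_bottle: White bottle with a blue cap, 48 mm across, 104 mm high, loose inside the cage; origin at the centre of its underside. To be left alone.
- vortex_mixer: Small round mixer, 100 mm across, 67 mm high, loose on the bench right of the cage; origin at the centre of its underside. To be left alone.
- card_box: Flat orange slide box, 62 x 88 x 14 mm, loose on the bench left of the bay; origin at the centre of its underside. To be left alone.

How it is judged:
By the outcome, as a careful person would: the job done as asked, in the order asked, and still so for the second after the job is handed in, while the arm keeps its last pose, push and grip.
It also fails if it takes over 45 s, if anything falls off the work surface, if the arm or the gripper's body presses on something with over 40 N, if the wrist force passes 120 N, or if a joint passes its speed limit or range.

## Working session

There is one attempt and no reset: what is moved stays moved. The work goes in short steps, Python scripts to look and compute and a shell command to move; the robot and the scene stay as the last step left them, time stands still between calls to the robot, and variables do not carry over. Pictures are saved under pics/ and viewed, and the job is handed in when it is done.

```bash
ls; mkdir -p pics; cat > h.py <<'E'
import numpy as np,cv2
from plant import manip
def grab(n,f):
    d=manip.grab_frame(n); cv2.imwrite('pics/'+f+'.png',d['image']); np.savez('/tmp/'+f+'.npz',**{k:np.asarray(v) for k,v in d.items()}); return d
def world(d):
    K=d['K'];z=d['z_map'];h,w=z.shape;u,v=np.meshgrid(np.arange(w),np.arange(h))
    R=np.asarray(d['rotation'])
    if R.ndim==1:
        from scipy.spatial.transform import Rotation as Ro; R=Ro.from_quat(R[[1,2,3,0]]).as_matrix()
    p=np.stack([(u-K[0,2])/K[0,0]*z,-(v-K[1,2])/K[1,1]*z,-z],-1)
    P=p@R.T+np.asarray(d['xyz']); P[z==0]=np.nan
    return P
E
python3 - <<'E'
from h import *
s=manip.state(); print(s)
for n in('side','top'):
    d=grab(n,n+'0'); print(n,{k:(v if k not in('image','z_map') else 0) for k,v in d.items()})
E
```

```text
pics
{'time': 0.0, 'joint_pos': array([ 1.08901114e+00,  5.33420779e-02,  1.61433698e+00,  3.37855968e-06,
        1.47598046e+00, -1.18982523e-01]), 'joint_vel': array([-0.00030255,  0.00070838, -0.00064588,  0.00203119,  0.00167968,
       -0.00051423]), 'joint_efforts': array([-1.50266591e-03, -3.93675578e+01, -3.70175171e+01, -1.98447301e-04,
        7.03208192e-03,  3.59256358e-07]), 'tool_pos': array([0.22150166, 0.58375298, 0.23004651]), 'tool_rot': array([ 4.80320339e-04,  8.23071899e-01,  5.67936248e-01, -9.15028871e-04]), 'contact_force': array([ 0.43685709, -0.9050357 , -0.16655283]), 'ft_torque': array([-0.03852207, -0.01882602, -0.05859523]), 'gripper_width': 1.000785263991342}
side {'image': 0, 'z_map': 0, 'K': array([[368.39951508,   0.        , 254.02119536],
       [  0.        , 368.39951508, 192.7830809 ],
       [  0.        ,   0.        ,   1.        ]]), 'xyz': array([-0.06454016, -0.50846685,  0.49346909]), 'rotation': array([ 0.75683368,  0.4709108 , -0.24231573, -0.38305207])}
top {'image': 0, 'z_map': 0, 'K': array([[457.87096359,   0.        , 255.7767283 ],
       [  0.        , 457.87096359, 192.75332429],
       [  0.        ,   0.        ,   1.        ]]), 'xyz': array([-0.26551307, -0.05348175,  1.10670806]), 'rotation': array([ 0.67085452,  0.23802225, -0.22736341, -0.66453405])}
```

View pics/side0.png

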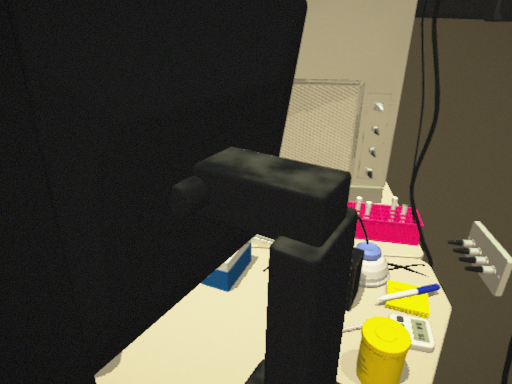

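View pics/top0.png

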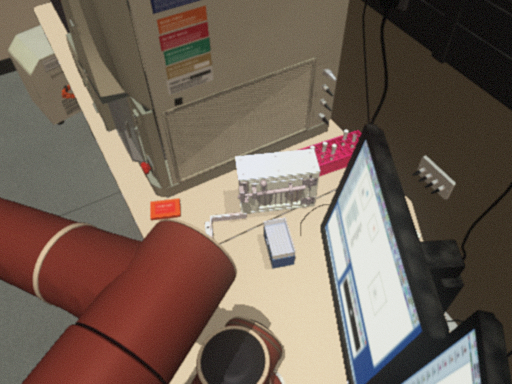

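The side view is mostly blocked by the arm, with only the blue box visible at (228,262). The top view shows the cage at (278,182), the box at (280,243), the bay angles around (212,222) and the card box at (165,209).

```bash
python3 - <<'E'
from h import *
d=dict(np.load('/tmp/top0.npz'));P=world(d)
c=d['image'][130:280,140:340]; cv2.imwrite('pics/z1.png',cv2.resize(c,None,fx=4,fy=4,interpolation=cv2.INTER_CUBIC))
for u,v in [(165,209),(239,158),(315,152),(319,174),(280,236),(266,226),(285,222),(208,233),(240,215),(280,257),(250,290)]:
    print(u,v,P[v,u].round(4))
# box lid points: z about .071
x=P[...,0];y=P[...,1];z=P[...,2]
vv,uu=np.mgrid[:384,:512]
m=(abs(z-.071)<.008)&(uu>255)&(uu<305)&(vv>210)&(vv<275)
r=cv2.minAreaRect((P[m][:,:2]*1000).astype(np.float32));print('box',r,m.sum(),np.median(z[m]))
m=(abs(z-.160)<.006)&(uu>225)&(uu<330)&(vv>140)&(vv<200)
q=(P[m][:,:2]*1000).astype(np.float32)
r=cv2.minAreaRect(q);print('roof',r,cv2.boxPoints(r),m.sum())
m=(abs(z-.022)<.006)&(uu>195)&(uu<260)&(vv>205)&(vv<245)
for a,b in zip(np.c_[uu[m],vv[m]][::4],P[m][::4]): print(a,b.round(3))
E
```

```text
165 209 [nan nan nan]
239 158 [0.6082 0.016  0.1619]
315 152 [ 0.7598 -0.219   0.0273]
319 174 [ 0.6776 -0.2272  0.0138]
280 236 [ 0.4089 -0.0978  0.07  ]
266 226 [ 0.4409 -0.0602  0.0703]
285 222 [ 0.4537 -0.1124  0.0713]
208 233 [0.4619 0.1065 0.0023]
240 215 [0.5167 0.0156 0.0155]
280 257 [ 0.3537 -0.0973  0.0536]
250 290 [ 0.2851 -0.0183 -0.0011]
box ((409.9246520996094, -93.54898834228516), (115.63765716552734, 62.249176025390625), 12.352931022644043) 857 0.0713964750786873
roof ((588.26904296875, -70.7923583984375), (273.4029846191406, 154.77871704101562), 81.60005187988281) [[ 491.74023  -194.72218 ]
 [ 644.8585   -217.3326  ]
 [ 684.79785    53.137466]
 [ 531.67957    75.74788 ]] 2082
[255 206] [ 0.544 -0.028  0.023]
[241 207] [0.537 0.013 0.027]
[256 207] [ 0.541 -0.031  0.023]
[245 208] [0.533 0.001 0.028]
[251 208] [ 0.536 -0.016  0.025]
[255 208] [ 0.539 -0.028  0.021]
[259 208] [ 0.539 -0.04   0.02 ]
[245 209] [0.534 0.001 0.022]
[249 209] [ 0.538 -0.01   0.016]
[253 209] [ 0.536 -0.022  0.019]
[242 210] [0.533 0.01  0.018]
[250 210] [ 0.534 -0.013  0.017]
[244 213] [0.516 0.003 0.027]
[235 214] [0.513 0.03  0.025]
[239 214] [0.517 0.018 0.02 ]
[243 214] [0.517 0.007 0.02 ]
[225 215] [0.511 0.059 0.023]
[229 215] [0.512 0.047 0.022]
[233 215] [0.512 0.036 0.021]
[237 215] [0.516 0.024 0.017]
[216 216] [0.505 0.084 0.026]
[220 216] [0.51  0.074 0.019]
[224 216] [0.512 0.062 0.017]
[228 216] [0.512 0.05  0.017]
[210 217] [0.504 0.102 0.023]
[214 217] [0.506 0.091 0.021]
[218 217] [0.507 0.079 0.019]
[229 217] [0.509 0.047 0.016]
[213 218] [0.503 0.094 0.019]
[210 220] [0.491 0.101 0.026]
[211 223] [0.486 0.098 0.018]
[211 226] [0.473 0.097 0.021]
[211 230] [0.459 0.096 0.022]
[211 234] [0.445 0.095 0.023]
[212 236] [0.44  0.092 0.02 ]
```

View pics/z1.png

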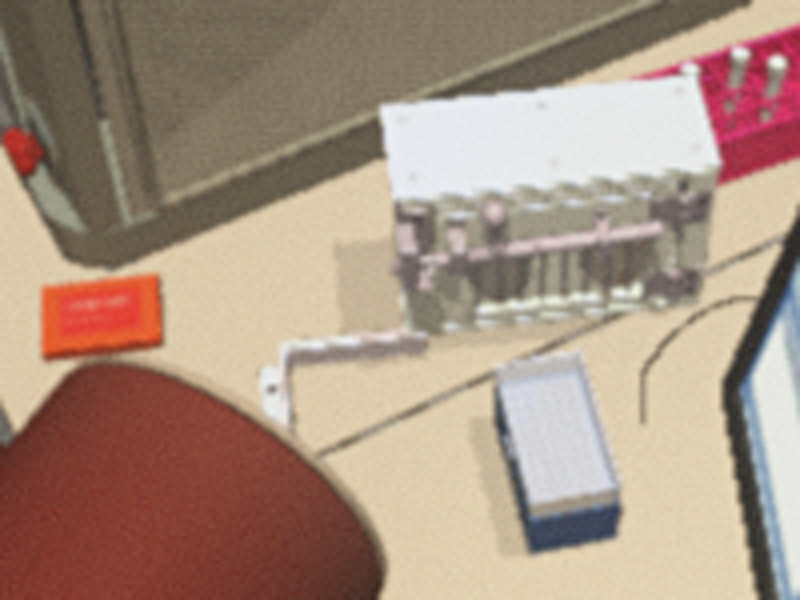

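```bash
python3 - <<'E'
from h import *
d=dict(np.load('/tmp/top0.npz'));P=world(d)
x=P[...,0];y=P[...,1];z=P[...,2]
vv,uu=np.mgrid[:384,:512]
m=((abs(z-.161)<.004)&(uu>225)&(uu<330)&(vv>140)&(vv<190)).astype(np.uint8)
m=cv2.morphologyEx(m,cv2.MORPH_OPEN,np.ones((3,3),np.uint8))
n,l,st,_=cv2.connectedComponentsWithStats(m); k=1+st[1:,4].argmax(); m=l==k
q=(P[m][:,:2]*1000).astype(np.float32)
r=cv2.minAreaRect(q);print('roof',r,cv2.boxPoints(r),m.sum(),np.median(z[m]))
# back angle top/front line and bay side inner
def ray(u,v,zp):
    K=d['K'];from scipy.spatial.transform import Rotation as Ro
    R=Ro.from_quat(np.asarray(d['rotation'])[[1,2,3,0]]).as_matrix()
    dr=R@np.array([(u-K[0,2])/K[0,0],-(v-K[1,2])/K[1,1],-1]); o=d['xyz']; return o+dr*(zp-o[2])/dr[2]
z4=lambda a,b,zp:ray(140+(a-1.5)/4,130+(b-1.5)/4,zp).round(4)
for nm,a,b,zp in [('roofFL',400,202,.16),('roofFR',720,166,.16),('roofBL',382,105,.16),('roofBR',700,74,.16),('bay corner',287,348,.022),('back right',427,334,.022),('ball',493,211,.152),('card',102,315,.014)]: print(nm,z4(a,b,zp))
m=((abs(z-.0712)<.004)&(uu>255)&(uu<305)&(vv>210)&(vv<275)).astype(np.uint8)
m=cv2.morphologyEx(m,cv2.MORPH_OPEN,np.ones((3,3),np.uint8))>0
q=(P[m][:,:2]*1000).astype(np.float32);print('box',cv2.minAreaRect(q))
c=d['image'][145:225,225:335]; cv2.imwrite('pics/z2.png',cv2.resize(c,None,fx=7,fy=7,interpolation=cv2.INTER_CUBIC))
E
```

```text
roof ((588.776123046875, -89.10482788085938), (92.65087890625, 225.9515838623047), 8.37302303314209) [[ 526.4932     15.920973]
 [ 559.3957   -207.6222  ]
 [ 651.059    -194.13063 ]
 [ 618.15656    29.412537]] 1798 0.1604830097374908
roofFL [0.5289 0.0115 0.16  ]
roofFR [ 0.5619 -0.2065  0.16  ]
roofBL [0.6181 0.0273 0.16  ]
roofBR [ 0.6489 -0.1986  0.16  ]
bay corner [0.5058 0.0983 0.022 ]
back right [ 0.5189 -0.0032  0.022 ]
ball [ 0.5279 -0.0513  0.152 ]
card [0.5408 0.2394 0.014 ]
box ((410.71759033203125, -93.66914367675781), (114.12920379638672, 61.645843505859375), 12.336591720581055)
```

View pics/z2.png

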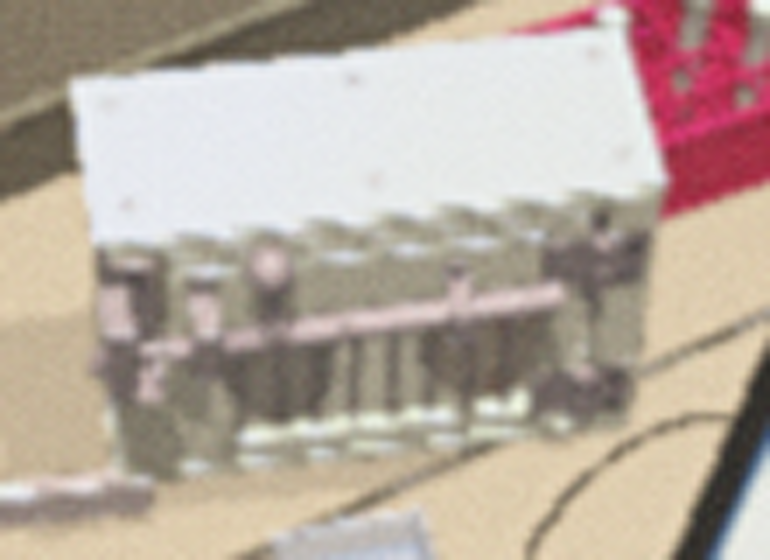

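The cage is yawed about 8.4° and the roof, ball and bay estimates agree. I'll move over the box first, so the arm stops blocking the view of the bay.

```bash
cat >> h.py <<'E'
from scipy.spatial.transform import Rotation as Ro
def plan(p,yaw):
    """target TCP pos (m), tool-x world yaw (deg), tool down -> shift and rotvec in tool axes"""
    s=manip.state(); w,x,y,z=s['tool_rot']; R=Ro.from_quat([x,y,z,w])
    a=np.radians(yaw); T=Ro.from_matrix(np.array([[np.cos(a),np.sin(a),0],[np.sin(a),-np.cos(a),0],[0,0,-1]]))
    d=R.inv().apply(np.asarray(p)-s['tool_pos']); rv=(R.inv()*T).as_rotvec()
    xx=R.apply([1,0,0]); print('t',round(s['time'],2),'pos',s['tool_pos'].round(4),'yaw',np.degrees(np.arctan2(xx[1],xx[0])).round(2),'F',s['contact_force'].round(1),'w',round(s['gripper_width'],3),'j',s['joint_pos'].round(2))
    print('shift',d.round(4),'rv',rv.round(4))
E
python3 - <<'E'
from h import *
d=dict(np.load('/tmp/top0.npz'));P=world(d)
for u,v in [(330,210),(345,180),(375,140),(345,300),(360,350),(205,60),(150,150),(330,90),(400,250)]: print(u,v,P[v,u].round(3))
plan([.411,-.094,.2],-77.7)
plan([.285,.36,.23],-77.7+98)
E
```

```text
330 210 [ 0.349 -0.204  0.27 ]
345 180 [ 0.35  -0.223  0.375]
375 140 [ 0.322 -0.253  0.52 ]
345 300 [ 0.142 -0.219  0.245]
360 350 [ 0.032 -0.231  0.27 ]
205 60 [0.646 0.085 0.459]
150 150 [0.578 0.25  0.225]
330 90 [ 0.842 -0.253  0.212]
400 250 [ 0.097 -0.258  0.513]
t 0.1 pos [0.2215 0.5838 0.2302] yaw 69.21 F [ 0.3 -0.1  0.2] w 1.0 j [ 1.09  0.05  1.61 -0.    1.48 -0.12]
shift [-0.5664  0.4177  0.0311] rv [2.4000e-03 1.0000e-03 2.5641e+00]
t 0.1 pos [0.2215 0.5838 0.2302] yaw 69.21 F [ 0.3 -0.1  0.2] w 1.0 j [ 1.09  0.05  1.61 -0.    1.48 -0.12]
shift [-0.1867  0.1387  0.0005] rv [6.000e-04 1.900e-03 8.537e-01]
```

```bash
python3 -m handwheel '[{"dx":-0.037,"dy":0.028,"az":0.17},{"dx":-0.075,"dy":0.056,"az":0.34},{"dx":-0.112,"dy":0.083,"az":0.51},{"dx":-0.149,"dy":0.111,"az":0.68},{"dx":-0.187,"dy":0.139,"az":0.853}]' 0; python3 -c "
from h import *
plan([.35,.13,.23],-28.7)"
```

```text
t 0.1 pos [0.2215 0.5838 0.2302] yaw 69.21 F [ 0.3 -0.1  0.2] w 1.0 j [ 1.09  0.05  1.61 -0.    1.48 -0.12]
shift [-0.3787  0.2811  0.0008] rv [1.5000e-03 1.6000e-03 1.7089e+00]invalid input at $[0]: expected keys dx, dy, dz, ax, ay, az
```

All six keys are required.

```bash
python3 -m handwheel '[{"dx":-0.037,"dy":0.028,"dz":0,"ax":0,"ay":0,"az":0.17},{"dx":-0.075,"dy":0.056,"dz":0,"ax":0,"ay":0,"az":0.34},{"dx":-0.112,"dy":0.083,"dz":0,"ax":0,"ay":0,"az":0.51},{"dx":-0.149,"dy":0.111,"dz":0,"ax":0,"ay":0,"az":0.68},{"dx":-0.187,"dy":0.139,"dz":0,"ax":0,"ay":0,"az":0.853}]' 0; python3 -c "
from h import *
plan([.35,.13,.23],-28.7)"
```

```text
time: 0.72
tool_pos: [0.2853, 0.3586, 0.2308]
tool_rot: [0.0, 0.985, 0.174, -0.0]
contact_force: [-0.2, -1.2, -0.4]
gripper_width: 1.002
t 0.72 pos [0.2853 0.3586 0.2308] yaw 20.04 F [-0.2 -1.2 -0.4] w 1.002 j [ 0.74 -0.36  1.99 -0.    1.52  0.39]
shift [-0.0176  0.2369  0.0009] rv [6.000e-04 3.000e-04 8.507e-01]
```

```bash
python3 -m handwheel '[{"dx":-0.003,"dy":0.047,"dz":0,"ax":0,"ay":0,"az":0.17},{"dx":-0.007,"dy":0.094,"dz":0,"ax":0,"ay":0,"az":0.34},{"dx":-0.010,"dy":0.142,"dz":0,"ax":0,"ay":0,"az":0.51},{"dx":-0.014,"dy":0.189,"dz":0,"ax":0,"ay":0,"az":0.68},{"dx":-0.0176,"dy":0.2369,"dz":0,"ax":0,"ay":0,"az":0.851}]' 0; python3 -c "
from h import *
plan([.411,-.094,.15],-77.7)
grab('side','side1');grab('top','top1')"
```

```text
time: 1.35
tool_pos: [0.3511, 0.1304, 0.2309]
tool_rot: [-0.0, 0.969, -0.248, 0.0]
contact_force: [0.1, -0.1, 0.4]
gripper_width: 1.0
t 1.35 pos [0.3511 0.1304 0.2309] yaw -28.72 F [ 0.1 -0.1  0.4] w 1.0 j [ 0.16 -0.61  2.15 -0.    1.6   0.66]
shift [0.1604 0.1681 0.0809] rv [-1.000e-04 -1.000e-04  8.549e-01]
```

View pics/side1.png

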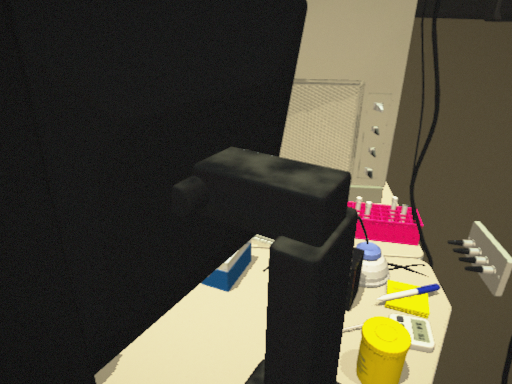

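View pics/top1.png

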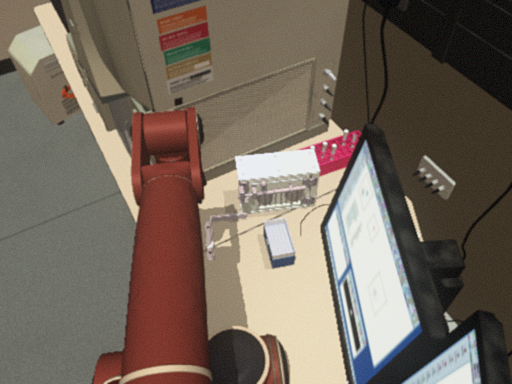

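The side camera is blocked by the monitors. The top view now shows the whole side angle, from (209,217) to (212,258), with the box still at (280,243).

```bash
python3 - <<'E'
from h import *
d=dict(np.load('/tmp/top1.npz'));P=world(d)
c=d['image'][200:275,195:305]; cv2.imwrite('pics/z3.png',cv2.resize(c,None,fx=7,fy=7,interpolation=cv2.INTER_CUBIC))
E
```

```text
(no output)
```

View pics/z3.png

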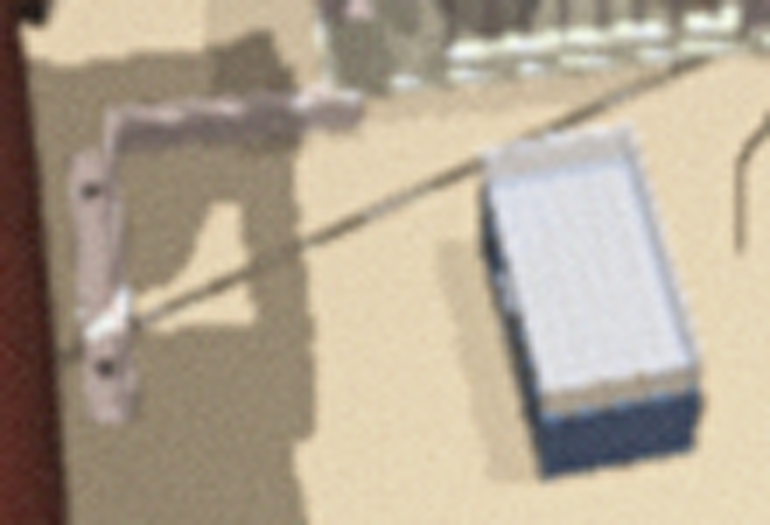

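```bash
python3 -m handwheel '[{"dx":0.032,"dy":0.034,"dz":0,"ax":0,"ay":0,"az":0.17},{"dx":0.064,"dy":0.067,"dz":0,"ax":0,"ay":0,"az":0.34},{"dx":0.096,"dy":0.101,"dz":0.02,"ax":0,"ay":0,"az":0.51},{"dx":0.128,"dy":0.134,"dz":0.05,"ax":0,"ay":0,"az":0.68},{"dx":0.1604,"dy":0.1681,"dz":0.0809,"ax":0,"ay":0,"az":0.855}]' 0; python3 -c "
from h import *
plan([.411,-.094,.036],-77.7)
grab('top','top2')"
```

```text
time: 2.08
tool_pos: [0.4128, -0.093, 0.1497]
tool_rot: [-0.0, 0.779, -0.627, 0.0]
contact_force: [-0.8, 0.3, -0.1]
gripper_width: 1.0
t 2.08 pos [ 0.4128 -0.093   0.1497] yaw -77.64 F [-0.8  0.3 -0.1] w 1.0 j [-0.4  -0.4   2.15  0.    1.39  0.96]
shift [0.0005 0.0021 0.1137] rv [-0.0013 -0.0002  0.0011]
```

View pics/top2.png

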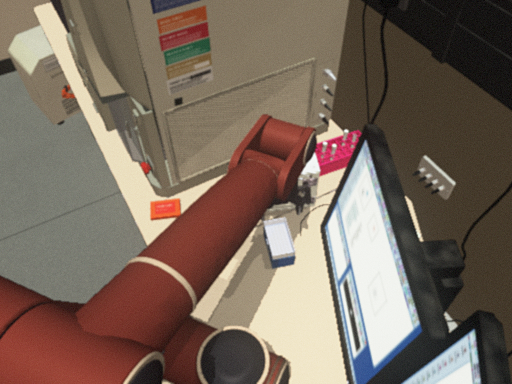

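The hand looks at about (303,200), behind the box at (280,243). I'll check that against the TCP's projection before going down.

```bash
python3 - <<'E'
from h import *
d=dict(np.load('/tmp/top2.npz'));P=world(d)
R=Ro.from_quat(d['rotation'][[1,2,3,0]]).as_matrix();K=d['K']
def proj(p):
    q=R.T@(np.array(p)-d['xyz']); return (K[0,2]-K[0,0]*q[0]/q[2], K[1,2]+K[1,1]*q[1]/q[2])
print(proj([0,0,0]),proj([.413,-.093,.15]),proj([.413,-.093,.25]),proj([.413,-.093,.071]))
for u,v in [(303,205),(298,208),(308,203),(303,197),(305,190),(300,180),(270,200)]: print(u,v,P[v,u].round(3))
c=d['image'][150:280,230:350]; cv2.imwrite('pics/z4.png',cv2.resize(c,None,fx=5,fy=4.6,interpolation=cv2.INTER_CUBIC))
E
```

```text
(np.float64(239.18805167316586), np.float64(405.4097615955069)) (np.float64(279.01885333286987), np.float64(217.49338968797636)) (np.float64(280.2125410111906), np.float64(193.20748539145734)) (np.float64(278.18314275629336), np.float64(234.49615134073827))
303 205 [ 0.564 -0.172  0.003]
298 208 [ 0.41  -0.139  0.195]
308 203 [ 0.416 -0.163  0.208]
303 197 [ 0.428 -0.15   0.216]
305 190 [ 0.413 -0.151  0.262]
300 180 [ 0.551 -0.154  0.135]
270 200 [ 0.22  -0.065  0.475]
```

View pics/z4.png

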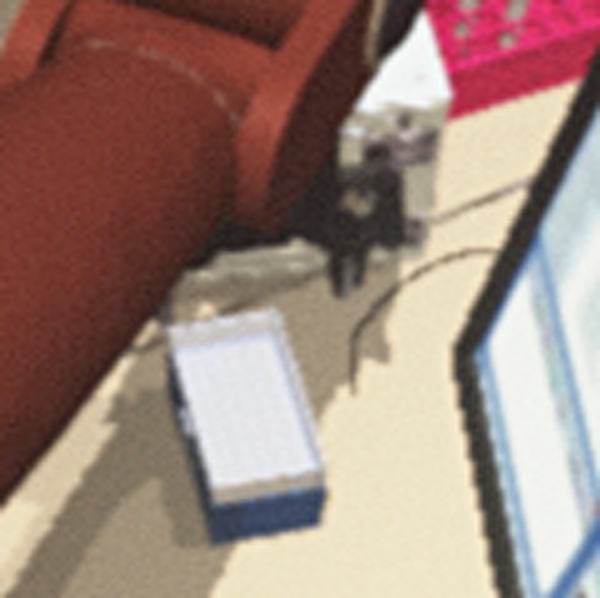

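The right finger sits at (0.41,-0.139,0.195), so the offset is only perspective and the TCP is right. Going down and gripping.

```bash
python3 -m handwheel '[{"dx":0,"dy":0.002,"dz":0.03,"ax":0,"ay":0,"az":0},{"dx":0,"dy":0.002,"dz":0.06,"ax":0,"ay":0,"az":0},{"dx":0,"dy":0.002,"dz":0.09,"ax":0,"ay":0,"az":0},{"dx":0,"dy":0.002,"dz":0.118,"ax":0,"ay":0,"az":0},{"dx":0,"dy":0.002,"dz":0.118,"ax":0,"ay":0,"az":0}]' 0; python3 -m handwheel '[{"dx":0,"dy":0,"dz":0,"ax":0,"ay":0,"az":0},{"dx":0,"dy":0,"dz":0,"ax":0,"ay":0,"az":0},{"dx":0,"dy":0,"dz":0,"ax":0,"ay":0,"az":0},{"dx":0,"dy":0,"dz":0,"ax":0,"ay":0,"az":0}]' 255; python3 -c "
from h import *
plan([.411,-.094,.036],-77.7)"
```

```text
time: 2.75
tool_pos: [0.4081, -0.091, 0.0299]
tool_rot: [0.001, 0.781, -0.625, -0.003]
contact_force: [-0.0, 0.3, -0.5]
gripper_width: 0.998
time: 3.25
tool_pos: [0.4117, -0.0931, 0.0341]
tool_rot: [-0.001, 0.78, -0.625, 0.001]
contact_force: [-0.6, 0.8, 6.3]
gripper_width: 0.716
t 3.25 pos [ 0.4117 -0.0931  0.0341] yaw -77.4 F [-0.6  0.8  6.3] w 0.716 j [-0.4  -0.24  2.24  0.    1.14  0.95]
shift [ 0.0007  0.0009 -0.0019] rv [-0.0027 -0.0014  0.0053]
```

Gripped at width 0.716, about 61 mm. Now lift it slightly and carry it to a staging point short of the corner, turning it to −81.6°.

```bash
python3 -m handwheel '[{"dx":0,"dy":0,"dz":-0.004,"ax":0,"ay":0,"az":0},{"dx":0,"dy":0,"dz":-0.010,"ax":0,"ay":0,"az":0}]' 255; python3 -c "
from h import *
plan([.437,.044,.045],-81.6)"
```

```text
time: 3.5
tool_pos: [0.4094, -0.0924, 0.0418]
tool_rot: [0.0, 0.78, -0.625, -0.001]
contact_force: [0.2, -0.7, -2.0]
gripper_width: 0.718
t 3.5 pos [ 0.4094 -0.0924  0.0418] yaw -77.41 F [ 0.2 -0.7 -2. ] w 0.718 j [-0.4  -0.26  2.24 -0.    1.17  0.95]
shift [-0.1271 -0.0566 -0.0031] rv [0.0017 0.001  0.0731]
```

```bash
python3 -m handwheel '[{"dx":-0.025,"dy":-0.011,"dz":0,"ax":0,"ay":0,"az":0.015},{"dx":-0.051,"dy":-0.023,"dz":0,"ax":0,"ay":0,"az":0.03},{"dx":-0.076,"dy":-0.034,"dz":0,"ax":0,"ay":0,"az":0.045},{"dx":-0.102,"dy":-0.045,"dz":0,"ax":0,"ay":0,"az":0.06},{"dx":-0.127,"dy":-0.057,"dz":0,"ax":0,"ay":0,"az":0.073}]' 255; python3 -m handwheel '[{"dx":0,"dy":0,"dz":0,"ax":0,"ay":0,"az":0}]'; python3 -c "
from h import *
plan([.437,.044,.036],-81.6)
d=grab('top','top3')
cv2.imwrite('pics/z5.png',cv2.resize(d['image'][190:280,190:310],None,fx=6,fy=6,interpolation=cv2.INTER_CUBIC))"
```

```text
time: 4.12
tool_pos: [0.4379, 0.0445, 0.0422]
tool_rot: [0.0, 0.757, -0.654, -0.0]
contact_force: [0.4, -0.2, -1.3]
gripper_width: 0.717
time: 4.25
tool_pos: [0.438, 0.0448, 0.0422]
tool_rot: [0.0, 0.758, -0.652, -0.0]
contact_force: [0.8, -0.1, -2.4]
gripper_width: 0.72
t 4.25 pos [0.438  0.0448 0.0422] yaw -81.43 F [ 0.8 -0.1 -2.4] w 0.72 j [-0.07 -0.2   2.19  0.    1.16  1.35]
shift [0.0007 0.0011 0.0062] rv [0.0008 0.0002 0.0029]
```

View pics/z5.png

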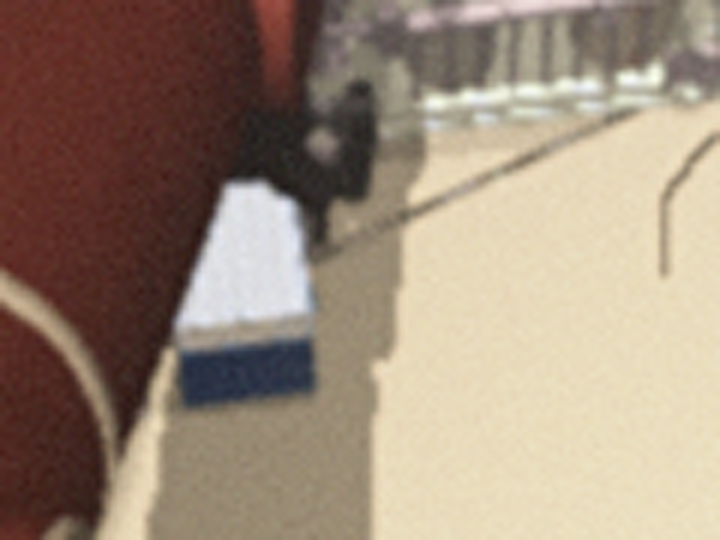

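The box hangs straight at staging, with its front face at zoom (245,365). Lower it and approach both angles.

```bash
python3 -m handwheel '[{"dx":0,"dy":0,"dz":0.004,"ax":0,"ay":0,"az":0.003},{"dx":0,"dy":0,"dz":0.007,"ax":0,"ay":0,"az":0.003},{"dx":-0.005,"dy":-0.006,"dz":0.007,"ax":0,"ay":0,"az":0.003},{"dx":-0.010,"dy":-0.010,"dz":0.007,"ax":0,"ay":0,"az":0.003},{"dx":-0.011,"dy":-0.014,"dz":0.007,"ax":0,"ay":0,"az":0.003}]'; python3 -m handwheel '[{"dx":0,"dy":0,"dz":0,"ax":0,"ay":0,"az":0}]'; python3 -c "
from h import *
plan([.4549,.0619,.036],-81.6)"
```

```text
time: 4.92
tool_pos: [0.4509, 0.057, 0.0355]
tool_rot: [-0.0, 0.756, -0.654, 0.0]
contact_force: [0.5, -1.0, -2.4]
gripper_width: 0.717
time: 5.05
tool_pos: [0.451, 0.0568, 0.0356]
tool_rot: [-0.0, 0.756, -0.654, 0.0]
contact_force: [0.7, -0.5, -1.8]
gripper_width: 0.721
t 5.05 pos [0.451  0.0568 0.0356] yaw -81.73 F [ 0.7 -0.5 -1.8] w 0.721 j [-0.04 -0.15  2.16 -0.    1.13  1.39]
shift [-0.0045 -0.0046 -0.0004] rv [-0.0002 -0.0001 -0.0023]
```

```bash
python3 -m handwheel '[{"dx":0,"dy":-0.001,"dz":0.0015,"ax":0,"ay":0,"az":0},{"dx":0,"dy":-0.002,"dz":0.0015,"ax":0,"ay":0,"az":0},{"dx":0,"dy":-0.003,"dz":0.0015,"ax":0,"ay":0,"az":0},{"dx":0,"dy":-0.004,"dz":0.0015,"ax":0,"ay":0,"az":0}]'; python3 -m handwheel '[{"dx":0,"dy":-0.0015,"dz":0,"ax":0,"ay":0,"az":0}]';python3 -m handwheel '[{"dx":0,"dy":-0.0015,"dz":0,"ax":0,"ay":0,"az":0}]'
```

```text
time: 5.55
tool_pos: [0.4543, 0.057, 0.0342]
tool_rot: [0.0, 0.756, -0.655, -0.0]
contact_force: [-6.7, -0.7, 5.2]
gripper_width: 0.717
time: 5.68
tool_pos: [0.4544, 0.0571, 0.0343]
tool_rot: [0.002, 0.756, -0.655, -0.002]
contact_force: [-14.8, -2.6, 14.7]
gripper_width: 0.715
time: 5.8
tool_pos: [0.4545, 0.0571, 0.0344]
tool_rot: [0.004, 0.756, -0.655, -0.003]
contact_force: [-22.0, -4.0, 22.3]
gripper_width: 0.718
```

It contacts the back angle at x≈0.4543, close to the predicted spot. Ease that off, then creep to the side angle.

```bash
python3 -m handwheel '[{"dx":0,"dy":0.0032,"dz":-0.0006,"ax":0,"ay":0,"az":0}]';python3 -m handwheel '[{"dx":-0.0015,"dy":0,"dz":0,"ax":0,"ay":0,"az":0},{"dx":-0.003,"dy":0,"dz":0,"ax":0,"ay":0,"az":0}]';python3 -m handwheel '[{"dx":-0.0015,"dy":0,"dz":0,"ax":0,"ay":0,"az":0}]'
```

```text
time: 5.92
tool_pos: [0.454, 0.057, 0.0344]
tool_rot: [0.0, 0.756, -0.655, -0.0]
contact_force: [0.7, -0.6, -2.9]
gripper_width: 0.716
time: 6.18
tool_pos: [0.4539, 0.0602, 0.0342]
tool_rot: [-0.0, 0.756, -0.654, 0.0]
contact_force: [0.1, -0.3, -1.8]
gripper_width: 0.717
time: 6.3
tool_pos: [0.4536, 0.0618, 0.0343]
tool_rot: [-0.0, 0.756, -0.654, -0.0]
contact_force: [0.3, 0.2, -1.6]
gripper_width: 0.715
```

```bash
python3 -m handwheel '[{"dx":-0.001,"dy":0,"dz":0,"ax":0,"ay":0,"az":0}]';python3 -m handwheel '[{"dx":-0.001,"dy":0,"dz":0,"ax":0,"ay":0,"az":0}]';python3 -m handwheel '[{"dx":-0.001,"dy":0,"dz":0,"ax":0,"ay":0,"az":0}]'
```

```text
time: 6.42
tool_pos: [0.4535, 0.0625, 0.0344]
tool_rot: [0.0, 0.756, -0.654, 0.0]
contact_force: [-0.0, -2.1, -1.8]
gripper_width: 0.718
time: 6.55
tool_pos: [0.4535, 0.0626, 0.0344]
tool_rot: [0.001, 0.756, -0.654, 0.001]
contact_force: [0.3, -7.2, -2.8]
gripper_width: 0.719
time: 6.68
tool_pos: [0.4535, 0.0626, 0.0345]
tool_rot: [0.002, 0.756, -0.654, 0.002]
contact_force: [0.6, -10.1, -2.7]
gripper_width: 0.719
```

```bash
python3 -c "
from h import *
print(manip.state()['ft_torque'])"; python3 -m handwheel '[{"dx":0.001,"dy":0,"dz":0.0012,"ax":0,"ay":0,"az":0}]'; python3 -m handwheel '[{"dx":0,"dy":-0.0015,"dz":0.0,"ax":0,"ay":0,"az":0}]';  python3 -m handwheel '[{"dx":0,"dy":-0.0007,"dz":0.0,"ax":0,"ay":0,"az":0}]';python3 -c "
from h import *
print(manip.state()['ft_torque']);plan([.4549,.0619,.036],-81.6)"
```

```text
[-2.04300418 -0.11370063 -0.4461361 ]
time: 6.8
tool_pos: [0.4536, 0.0625, 0.0342]
tool_rot: [0.001, 0.756, -0.654, 0.001]
contact_force: [-6.5, -4.0, 9.4]
gripper_width: 0.719
time: 6.92
tool_pos: [0.4537, 0.0626, 0.0343]
tool_rot: [0.003, 0.756, -0.655, -0.001]
contact_force: [-13.7, -7.4, 15.3]
gripper_width: 0.723
time: 7.05
tool_pos: [0.4537, 0.0626, 0.0344]
tool_rot: [0.003, 0.756, -0.655, -0.002]
contact_force: [-15.9, -8.0, 16.2]
gripper_width: 0.716
[-1.21367374  2.10261516 -0.39905768]
t 7.05 pos [0.4537 0.0626 0.0344] yaw -81.78 F [-15.9  -8.   16.2] w 0.716 j [-0.02 -0.13  2.15 -0.    1.14  1.41]
shift [ 0.0009 -0.0011 -0.0016] rv [ 0.0074 -0.0021 -0.0031]
```

Seated against both angles. Relax the push a little, then open partway.

```bash
python3 -m handwheel '[{"dx":0.0003,"dy":0.0012,"dz":-0.0008,"ax":0,"ay":0,"az":0},{"dx":0.0003,"dy":0.0012,"dz":-0.0008,"ax":0,"ay":0,"az":0}]'; python3 -m handwheel '[{"dx":0,"dy":0,"dz":0,"ax":0,"ay":0,"az":0},{"dx":0,"dy":0,"dz":0,"ax":0,"ay":0,"az":0},{"dx":0,"dy":0,"dz":0,"ax":0,"ay":0,"az":0}]' 20; python3 -m handwheel '[{"dx":0,"dy":0,"dz":-0.03,"ax":0,"ay":0,"az":0},{"dx":0,"dy":0,"dz":-0.065,"ax":0,"ay":0,"az":0}]'
```

```text
time: 7.3
tool_pos: [0.4537, 0.0626, 0.0343]
tool_rot: [0.001, 0.756, -0.655, -0.0]
contact_force: [-5.0, -5.0, 3.4]
gripper_width: 0.715
time: 7.68
tool_pos: [0.4547, 0.0636, 0.0343]
tool_rot: [-0.0, 0.756, -0.654, 0.0]
contact_force: [-0.5, -0.1, -0.8]
gripper_width: 0.92
time: 7.92
tool_pos: [0.4537, 0.0636, 0.0991]
tool_rot: [0.001, 0.756, -0.654, -0.001]
contact_force: [1.0, -0.0, 0.8]
gripper_width: 0.918
```

Now nudge the released box from the gate side with closed fingers to finish seating it against the side angle.

```bash
python3 -m handwheel '[{"dx":0.030,"dy":0.013,"dz":0,"ax":0,"ay":0,"az":0},{"dx":0.062,"dy":0.013,"dz":0,"ax":0,"ay":0,"az":0},{"dx":0.062,"dy":0.013,"dz":0,"ax":0,"ay":0,"az":0},{"dx":0.062,"dy":0.013,"dz":0.03,"ax":0,"ay":0,"az":0},{"dx":0.062,"dy":0.013,"dz":0.062,"ax":0,"ay":0,"az":0}]' 255; python3 -m handwheel '[{"dx":-0.003,"dy":0,"dz":0,"ax":0,"ay":0,"az":0},{"dx":-0.006,"dy":0,"dz":0,"ax":0,"ay":0,"az":0}]'; python3 -c "
from h import *
plan([.4549,.0619,.036],-81.6)"
```

```text
time: 8.55
tool_pos: [0.4511, 0.0008, 0.037]
tool_rot: [-0.001, 0.756, -0.654, 0.001]
contact_force: [0.4, -1.0, -0.0]
gripper_width: 0.002
time: 8.8
tool_pos: [0.4502, 0.0067, 0.038]
tool_rot: [-0.0, 0.756, -0.654, 0.0]
contact_force: [1.2, 1.1, 0.4]
gripper_width: 0.002
t 8.8 pos [0.4502 0.0067 0.038 ] yaw -81.73 F [1.2 1.1 0.4] w 0.002 j [-0.15 -0.17  2.17  0.    1.14  1.28]
shift [-0.0539 -0.0126  0.002 ] rv [-0.0011 -0.0001 -0.0023]
```

```bash
python3 -m handwheel '[{"dx":-0.002,"dy":0,"dz":0,"ax":0,"ay":0,"az":0},{"dx":-0.004,"dy":0,"dz":0,"ax":0,"ay":0,"az":0},{"dx":-0.006,"dy":0,"dz":0,"ax":0,"ay":0,"az":0}]'; python3 -m handwheel '[{"dx":-0.0015,"dy":0,"dz":0,"ax":0,"ay":0,"az":0}]';python3 -m handwheel '[{"dx":-0.0015,"dy":0,"dz":0,"ax":0,"ay":0,"az":0}]';python3 -m handwheel '[{"dx":-0.0015,"dy":0,"dz":0,"ax":0,"ay":0,"az":0}]'
```

```text
time: 9.18
tool_pos: [0.4491, 0.0122, 0.0377]
tool_rot: [-0.0, 0.756, -0.654, 0.0]
contact_force: [0.6, -0.7, 0.3]
gripper_width: -0.0
time: 9.3
tool_pos: [0.4486, 0.0136, 0.0373]
tool_rot: [-0.0, 0.756, -0.654, 0.0]
contact_force: [0.2, -0.5, 0.3]
gripper_width: 0.001
time: 9.43
tool_pos: [0.4483, 0.0151, 0.0371]
tool_rot: [-0.0, 0.756, -0.655, 0.0]
contact_force: [0.4, -0.8, 0.8]
gripper_width: 0.002
time: 9.55
tool_pos: [0.448, 0.0164, 0.0371]
tool_rot: [0.0, 0.756, -0.654, 0.0]
contact_force: [-0.6, -4.2, 2.0]
gripper_width: -0.0
```

```bash
python3 -m handwheel '[{"dx":-0.001,"dy":0,"dz":0,"ax":0,"ay":0,"az":0}]';python3 -m handwheel '[{"dx":-0.0005,"dy":0,"dz":0,"ax":0,"ay":0,"az":0}]';python3 -m handwheel '[{"dx":0.004,"dy":0,"dz":0,"ax":0,"ay":0,"az":0},{"dx":0.015,"dy":0,"dz":0,"ax":0,"ay":0,"az":0},{"dx":0.015,"dy":0,"dz":-0.04,"ax":0,"ay":0,"az":0},{"dx":0.015,"dy":0,"dz":-0.085,"ax":0,"ay":0,"az":0}]'
```

```text
time: 9.68
tool_pos: [0.4481, 0.0167, 0.0374]
tool_rot: [0.001, 0.756, -0.654, 0.001]
contact_force: [-1.3, -5.3, 4.1]
gripper_width: 0.001
time: 9.8
tool_pos: [0.4481, 0.0168, 0.0376]
tool_rot: [0.001, 0.756, -0.654, 0.001]
contact_force: [-1.6, -6.7, 3.2]
gripper_width: 0.001
time: 10.3
tool_pos: [0.4491, 0.0028, 0.1219]
tool_rot: [0.001, 0.756, -0.655, -0.001]
contact_force: [0.8, 0.1, 0.7]
gripper_width: 0.0
```

```bash
python3 -c "
from h import *
plan([.3746,.0512,.036],-81.6)"
```

```text
t 10.3 pos [0.4491 0.0028 0.1219] yaw -81.8 F [0.8 0.1 0.7] w 0.0 j [-0.16 -0.29  2.12  0.    1.32  1.27]
shift [-0.0584  0.0666  0.0862] rv [ 0.0026  0.0012 -0.0035]
```

```bash
python3 -m handwheel '[{"dx":-0.029,"dy":0.034,"dz":0,"ax":0,"ay":0,"az":0},{"dx":-0.058,"dy":0.067,"dz":0,"ax":0,"ay":0,"az":0},{"dx":-0.058,"dy":0.067,"dz":0.03,"ax":0,"ay":0,"az":0},{"dx":-0.058,"dy":0.067,"dz":0.086,"ax":0,"ay":0,"az":0}]'; python3 -m handwheel '[{"dx":0,"dy":-0.003,"dz":0,"ax":0,"ay":0,"az":0},{"dx":0,"dy":-0.006,"dz":0,"ax":0,"ay":0,"az":0}]';python3 -m handwheel '[{"dx":0,"dy":-0.002,"dz":0,"ax":0,"ay":0,"az":0},{"dx":0,"dy":-0.004,"dz":0,"ax":0,"ay":0,"az":0}]'
```

```text
time: 10.8
tool_pos: [0.3784, 0.0508, 0.0382]
tool_rot: [-0.003, 0.756, -0.654, 0.004]
contact_force: [0.0, 0.4, -0.7]
gripper_width: 0.001
time: 11.05
tool_pos: [0.3825, 0.0516, 0.0375]
tool_rot: [-0.001, 0.756, -0.655, 0.001]
contact_force: [0.0, 0.1, -0.0]
gripper_width: -0.003
time: 11.3
tool_pos: [0.3869, 0.0523, 0.0379]
tool_rot: [-0.001, 0.756, -0.655, 0.001]
contact_force: [0.6, 0.4, 0.1]
gripper_width: -0.002
```

```bash
python3 -m handwheel '[{"dx":0,"dy":-0.001,"dz":0,"ax":0,"ay":0,"az":0}]';python3 -m handwheel '[{"dx":0,"dy":-0.001,"dz":0,"ax":0,"ay":0,"az":0}]';python3 -m handwheel '[{"dx":0,"dy":-0.001,"dz":0,"ax":0,"ay":0,"az":0}]'
```

```text
time: 11.42
tool_pos: [0.387, 0.0525, 0.037]
tool_rot: [-0.0, 0.756, -0.654, 0.001]
contact_force: [-0.2, -0.5, 0.6]
gripper_width: 0.0
time: 11.55
tool_pos: [0.387, 0.0526, 0.0363]
tool_rot: [0.0, 0.756, -0.654, -0.0]
contact_force: [-3.6, -0.5, 1.6]
gripper_width: 0.002
time: 11.68
tool_pos: [0.3869, 0.0527, 0.0358]
tool_rot: [0.001, 0.756, -0.654, -0.001]
contact_force: [-8.0, -1.2, 6.0]
gripper_width: -0.003
```

The end is stiff at the expected place, so it is flush at the back. Back off, rise and look.

```bash
python3 -m handwheel '[{"dx":0,"dy":0.006,"dz":0,"ax":0,"ay":0,"az":0},{"dx":0,"dy":0.010,"dz":-0.05,"ax":0,"ay":0,"az":0},{"dx":0,"dy":0.010,"dz":-0.11,"ax":0,"ay":0,"az":0},{"dx":0,"dy":0.010,"dz":-0.17,"ax":0,"ay":0,"az":0}]' 120;  python3 -c "
from h import *
plan([.4,-.05,.2],-81.6)
d=grab('top','top6')
cv2.imwrite('pics/z6.png',cv2.resize(d['image'][140:275,190:330],None,fx=5,fy=4.4,interpolation=cv2.INTER_CUBIC))"
```

```text
time: 12.18
tool_pos: [0.3779, 0.0515, 0.2077]
tool_rot: [-0.0, 0.756, -0.654, 0.0]
contact_force: [1.0, -0.3, 0.5]
gripper_width: 0.525
t 12.18 pos [0.3779 0.0515 0.2077] yaw -81.76 F [ 1.  -0.3  0.5] w 0.525 j [-0.06 -0.58  2.17  0.    1.55  1.37]
shift [ 0.1036 -0.0073  0.0077] rv [-0.0012  0.0001 -0.0028]
```

View pics/z6.png

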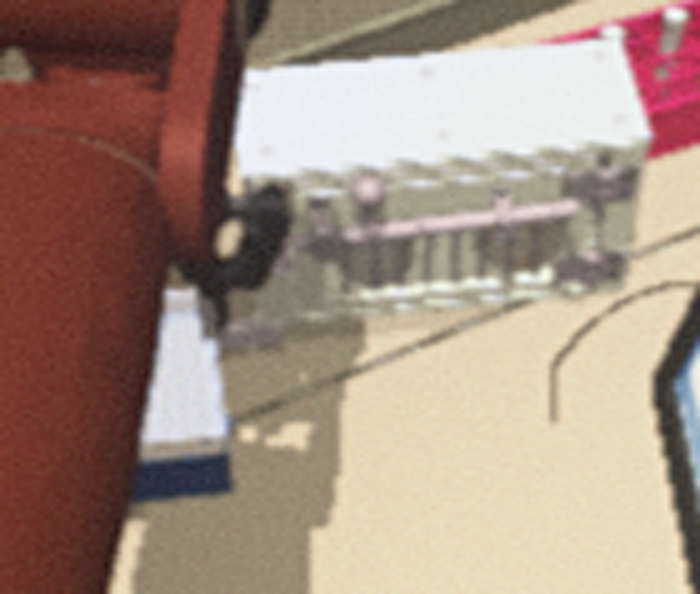

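```bash
python3 -m handwheel '[{"dx":-0.05,"dy":0.003,"dz":0,"ax":0,"ay":0,"az":0},{"dx":-0.10,"dy":0.006,"dz":0,"ax":0,"ay":0,"az":0},{"dx":-0.143,"dy":0.01,"dz":0,"ax":0,"ay":0,"az":0}]' 120;  python3 - <<'E'
from h import *
plan([.4,-.05,.2],-81.6)
d=grab('top','top7')
cv2.imwrite('pics/z7.png',cv2.resize(d['image'][160:275,190:330],None,fx=5,fy=5,interpolation=cv2.INTER_CUBIC))
P=world(d);z=P[...,2];vv,uu=np.mgrid[:384,:512]
m=((abs(z-.0712)<.005)&(uu>195)&(uu<260)&(vv>190)&(vv<265)).astype(np.uint8)
m=cv2.morphologyEx(m,cv2.MORPH_OPEN,np.ones((3,3),np.uint8))>0
print('box',m.sum(),cv2.minAreaRect((P[m][:,:2]*1000).astype(np.float32)))
E
```

```text
time: 12.6
tool_pos: [0.3475, 0.193, 0.2061]
tool_rot: [-0.001, 0.756, -0.654, 0.0]
contact_force: [0.1, -0.7, 0.5]
gripper_width: 0.528
t 12.6 pos [0.3475 0.193  0.2061] yaw -81.76 F [ 0.1 -0.7  0.5] w 0.528 j [ 0.32 -0.53  2.14  0.    1.53  1.75]
shift [ 0.248  -0.0171  0.006 ] rv [-0.0019  0.0007 -0.0028]
box 729 ((451.53411865234375, 61.782310485839844), (113.93663787841797, 61.77568435668945), 8.280259132385254)
```

View pics/z7.png

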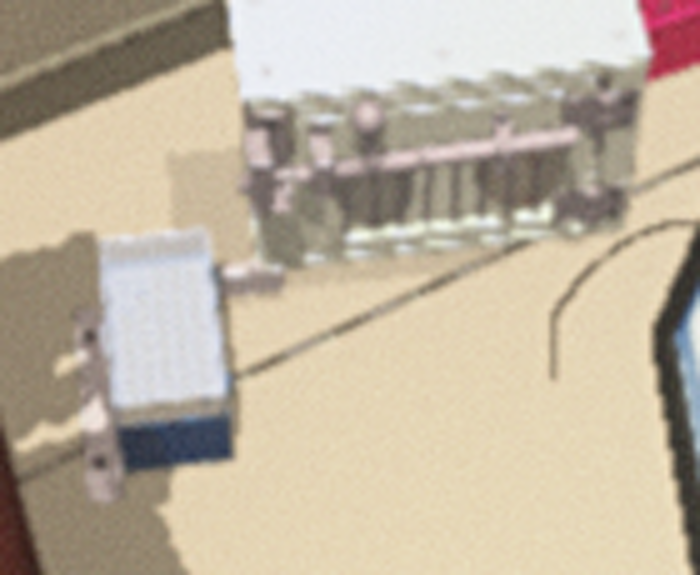

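The box lies square in the corner at yaw 8.28°, with the lid centred on zoom (165,320) and the side angle along its left edge. The ball is at zoom (368,115). Next, above the ball.

```bash
python3 - <<'E'
from h import *
d=dict(np.load('/tmp/top7.npz'));K=d['K'];R=Ro.from_quat(d['rotation'][[1,2,3,0]]).as_matrix()
P=world(d)
def ray(u,v,zp):
    dr=R@np.array([(u-K[0,2])/K[0,0],-(v-K[1,2])/K[1,1],-1]); o=d['xyz']; return o+dr*(zp-o[2])/dr[2]
u,v=190+(368-2)/5,160+(115-2)/5
print(u,v,ray(u,v,.152).round(4))
for a in range(261,267):
  for b in range(180,186): print(a,b,P[b,a].round(3)) if P[b,a][2]>.14 and P[b,a][2]<.17 else 0
plan([.5238,-.0533,.215],-81.65)
E
```

```text
263.2 182.6 [ 0.5271 -0.0522  0.152 ]
261 180 [ 0.532 -0.046  0.157]
261 181 [ 0.526 -0.046  0.16 ]
261 182 [ 0.522 -0.046  0.161]
261 183 [ 0.52  -0.046  0.158]
261 184 [ 0.518 -0.046  0.157]
261 185 [ 0.516 -0.046  0.155]
262 180 [ 0.528 -0.049  0.162]
262 181 [ 0.526 -0.049  0.161]
262 182 [ 0.522 -0.049  0.161]
262 183 [ 0.52  -0.049  0.159]
262 184 [ 0.517 -0.049  0.158]
262 185 [ 0.512 -0.049  0.16 ]
263 180 [ 0.528 -0.052  0.161]
263 181 [ 0.525 -0.052  0.161]
263 182 [ 0.519 -0.052  0.164]
263 183 [ 0.517 -0.052  0.162]
263 184 [ 0.517 -0.052  0.158]
263 185 [ 0.515 -0.052  0.156]
264 180 [ 0.528 -0.054  0.161]
264 181 [ 0.524 -0.054  0.162]
264 182 [ 0.523 -0.054  0.16 ]
264 183 [ 0.52  -0.054  0.158]
264 184 [ 0.517 -0.054  0.158]
264 185 [ 0.515 -0.054  0.157]
265 180 [ 0.532 -0.057  0.157]
265 181 [ 0.527 -0.057  0.159]
265 182 [ 0.522 -0.057  0.161]
265 183 [ 0.518 -0.057  0.161]
265 184 [ 0.518 -0.057  0.157]
265 185 [ 0.518 -0.057  0.152]
266 180 [ 0.543 -0.06   0.144]
266 181 [ 0.54  -0.06   0.143]
266 182 [ 0.521 -0.06   0.162]
266 183 [ 0.524 -0.06   0.154]
266 184 [ 0.521 -0.06   0.153]
t 12.65 pos [0.3461 0.1966 0.206 ] yaw -81.5 F [-2.2  1.4  0.5] w 0.525 j [ 0.33 -0.53  2.14  0.    1.53  1.75]
shift [ 0.2733 -0.1388 -0.0101] rv [-0.0006  0.0044  0.0026]
```

```bash
python3 -m handwheel '[{"dx":0.0545,"dy":-0.010,"dz":-0.010,"ax":0,"ay":0,"az":0},{"dx":0.109,"dy":-0.030,"dz":-0.010,"ax":0,"ay":0,"az":0},{"dx":0.164,"dy":-0.07,"dz":-0.010,"ax":0,"ay":0,"az":0},{"dx":0.219,"dy":-0.105,"dz":-0.010,"ax":0,"ay":0,"az":0},{"dx":0.2733,"dy":-0.1385,"dz":-0.010,"ax":0,"ay":0.0044,"az":0.0026}]' 120; python3 -m handwheel '[{"dx":0,"dy":0,"dz":0,"ax":0,"ay":0,"az":0}]'; python3 - <<'E'
from h import *
plan([.523,-.053,.140],-81.65)
d=grab('top','top8')
cv2.imwrite('pics/z8.png',cv2.resize(d['image'][100:260,200:360],None,fx=4,fy=3.7,interpolation=cv2.INTER_CUBIC))
E
```

```text
time: 13.28
tool_pos: [0.5192, -0.054, 0.2159]
tool_rot: [0.001, 0.755, -0.656, 0.002]
contact_force: [0.5, 0.4, 0.7]
gripper_width: 0.529
time: 13.4
tool_pos: [0.5194, -0.055, 0.2149]
tool_rot: [0.002, 0.754, -0.657, 0.001]
contact_force: [-0.4, 0.2, -0.9]
gripper_width: 0.529
t 13.4 pos [ 0.5194 -0.055   0.2149] yaw -82.16 F [-0.4  0.2 -0.9] w 0.529 j [-0.25 -0.19  1.87 -0.    1.46  1.19]
shift [-0.0018 -0.004   0.0749] rv [ 0.0013 -0.0042 -0.0088]
```

View pics/z8.png

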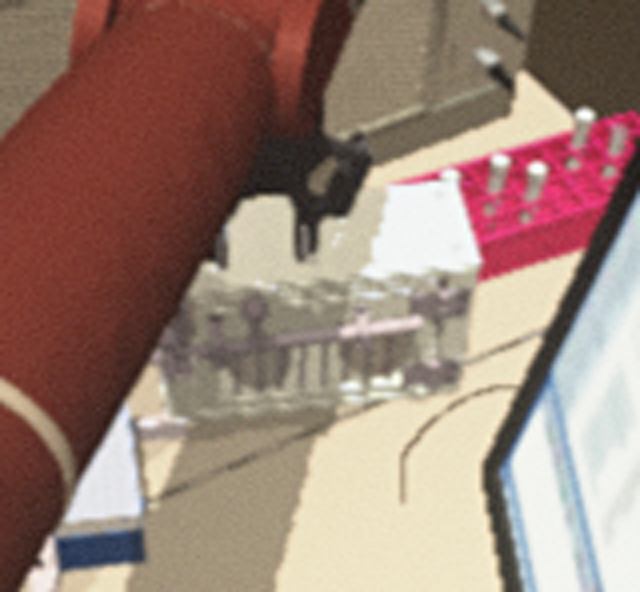

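The fingers at zoom (218,250) and (305,258) straddle the ball's column at (255,305). Descend.

```bash
python3 -m handwheel '[{"dx":-0.002,"dy":-0.004,"dz":0.025,"ax":0,"ay":0,"az":-0.008},{"dx":-0.002,"dy":-0.004,"dz":0.045,"ax":0,"ay":0,"az":-0.008},{"dx":-0.002,"dy":-0.004,"dz":0.062,"ax":0,"ay":0,"az":-0.008},{"dx":-0.002,"dy":-0.004,"dz":0.0735,"ax":0,"ay":0,"az":-0.008},{"dx":-0.002,"dy":-0.004,"dz":0.0735,"ax":0,"ay":0,"az":-0.008}]' 120; python3 - <<'E'
from h import *
plan([.523,-.053,.140],-81.65)
d=grab('top','top9')
cv2.imwrite('pics/z9.png',cv2.resize(d['image'][140:240,220:330],None,fx=6,fy=5.9,interpolation=cv2.INTER_CUBIC))
E
```

```text
time: 14.08
tool_pos: [0.5211, -0.0494, 0.1415]
tool_rot: [0.002, 0.758, -0.652, 0.001]
contact_force: [0.3, -0.4, 0.8]
gripper_width: 0.528
t 14.07 pos [ 0.5211 -0.0494  0.1415] yaw -81.44 F [ 0.3 -0.4  0.8] w 0.528 j [-0.23 -0.12  1.93 -0.    1.33  1.19]
shift [ 0.0039 -0.0014  0.0015] rv [ 0.0017 -0.0037  0.0037]
```

View pics/z9.png

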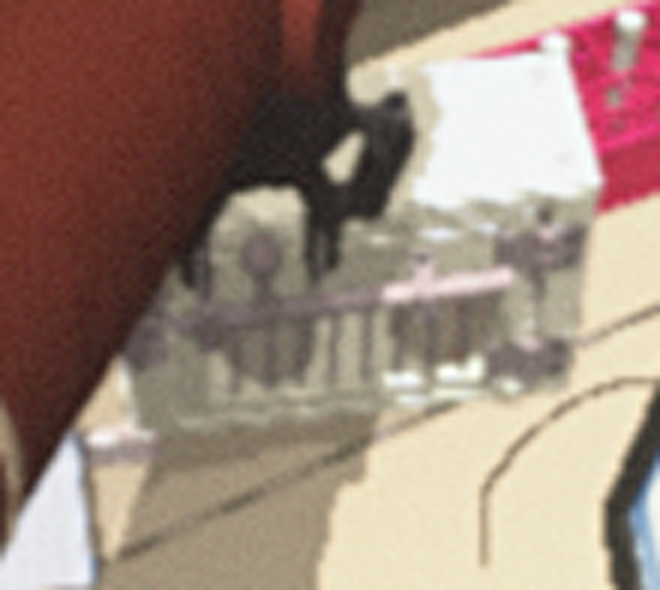

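The ball at zoom (262,255) is centred between the fingers at (195,270) and (322,260). Closing.

```bash
python3 -m handwheel '[{"dx":0.001,"dy":0,"dz":0.001,"ax":0,"ay":0,"az":0},{"dx":0.001,"dy":0,"dz":0.001,"ax":0,"ay":0,"az":0},{"dx":0.001,"dy":0,"dz":0.001,"ax":0,"ay":0,"az":0},{"dx":0.001,"dy":0,"dz":0.001,"ax":0,"ay":0,"az":0}]' 255; python3 - <<'E'
from h import *
plan([.523,-.053,.140],-81.65)
E
```

```text
time: 14.62
tool_pos: [0.5226, -0.0509, 0.1427]
tool_rot: [0.001, 0.758, -0.652, 0.003]
contact_force: [-0.6, 0.3, 4.8]
gripper_width: 0.191
t 14.62 pos [ 0.5226 -0.0509  0.1427] yaw -81.46 F [-0.6  0.3  4.8] w 0.191 j [-0.24 -0.12  1.93 -0.    1.32  1.19]
shift [ 0.0021 -0.0001  0.0027] rv [-0.0017 -0.0053  0.0034]
```

Width 0.19 is about 17 mm, less than the 20 mm ball, so the pads have only caught the ball's upper part. Reopen, go about 6 mm lower and pinch again.

```bash
python3 -m handwheel '[{"dx":0,"dy":0,"dz":0,"ax":0,"ay":0,"az":0},{"dx":0,"dy":0,"dz":0,"ax":0,"ay":0,"az":0}]' 155; python3 -m handwheel '[{"dx":0,"dy":0,"dz":0.0025,"ax":0,"ay":0,"az":0},{"dx":0,"dy":0,"dz":0.0045,"ax":0,"ay":0,"az":0}]' ; python3 - <<'E'
from h import *
plan([.523,-.053,.136],-81.65)
E
```

```text
time: 14.88
tool_pos: [0.5215, -0.0505, 0.141]
tool_rot: [0.002, 0.758, -0.652, 0.001]
contact_force: [0.2, 0.4, 0.3]
gripper_width: 0.39
time: 15.12
tool_pos: [0.5217, -0.0506, 0.1366]
tool_rot: [0.002, 0.758, -0.652, 0.001]
contact_force: [-0.3, -0.7, 0.7]
gripper_width: 0.394
t 15.12 pos [ 0.5217 -0.0506  0.1366] yaw -81.45 F [-0.3 -0.7  0.7] w 0.394 j [-0.24 -0.11  1.94 -0.    1.32  1.19]
shift [ 0.0026 -0.0009  0.0006] rv [ 0.0007 -0.0041  0.0035]
```

```bash
python3 -m handwheel '[{"dx":0,"dy":0,"dz":0,"ax":0,"ay":0,"az":0},{"dx":0,"dy":0,"dz":0,"ax":0,"ay":0,"az":0},{"dx":0,"dy":0,"dz":0,"ax":0,"ay":0,"az":0}]' 255; python3 - <<'E'
from h import *
plan([.523,-.053,.136],-81.65)
E
```

```text
time: 15.5
tool_pos: [0.5217, -0.0506, 0.1368]
tool_rot: [0.002, 0.758, -0.652, 0.001]
contact_force: [0.5, 0.7, -1.4]
gripper_width: 0.19
t 15.5 pos [ 0.5217 -0.0506  0.1368] yaw -81.46 F [ 0.5  0.7 -1.4] w 0.19 j [-0.24 -0.11  1.94 -0.    1.32  1.19]
shift [ 0.0025 -0.001   0.0008] rv [ 0.0007 -0.0042  0.0034]
```

No net force now, with the same width, so it is a clean pinch. Lift 6 mm and follow the small arc towards the hinge.

```bash
python3 -m handwheel '[{"dx":0.001,"dy":0,"dz":-0.002,"ax":0,"ay":0,"az":0},{"dx":0.002,"dy":0,"dz":-0.004,"ax":0,"ay":0,"az":0},{"dx":0.003,"dy":0,"dz":-0.006,"ax":0,"ay":0,"az":0},{"dx":0.003,"dy":0,"dz":-0.006,"ax":0,"ay":0,"az":0}]' 255; python3 - <<'E'
from h import *
plan([.523,-.053,.142],-81.65)
print(manip.state()['ft_torque'])
d=grab('top','top10')
cv2.imwrite('pics/z10.png',cv2.resize(d['image'][140:240,220:330],None,fx=6,fy=5.9,interpolation=cv2.INTER_CUBIC))
E
```

```text
time: 16.0
tool_pos: [0.5215, -0.0532, 0.1418]
tool_rot: [0.002, 0.758, -0.653, 0.0]
contact_force: [1.7, 1.1, -10.3]
gripper_width: 0.19
t 16.0 pos [ 0.5215 -0.0532  0.1418] yaw -81.46 F [  1.7   1.1 -10.3] w 0.19 j [-0.24 -0.12  1.93 -0.    1.33  1.18]
shift [ 0.     -0.0015 -0.0002] rv [ 0.0021 -0.0027  0.0032]
[ 0.78724028 -0.02155893  0.00973655]
```

View pics/z10.png

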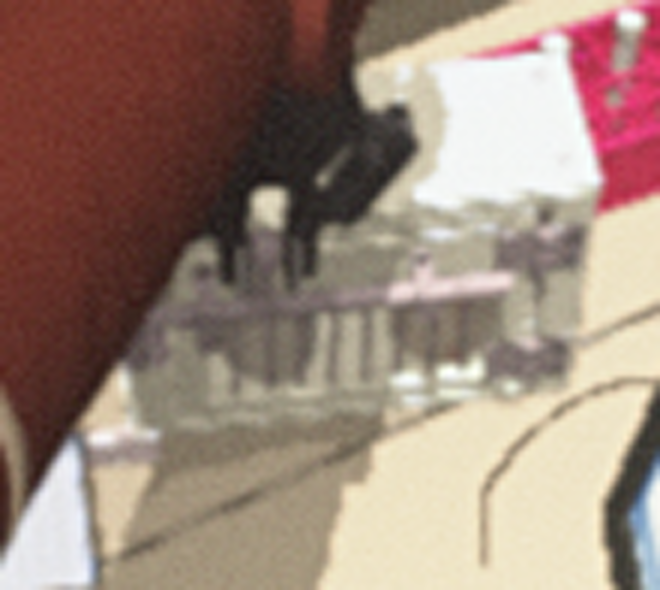

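The lift reads −10 N, more than the bolt's weight, probably because the firm pinch resists the ball's rocking. I'll tilt the tool with the bolt and see whether it drops.

```bash
python3 -m handwheel '[{"dx":-0.0006,"dy":0,"dz":0,"ax":0,"ay":-0.035,"az":0},{"dx":-0.0012,"dy":0,"dz":0,"ax":0,"ay":-0.07,"az":0},{"dx":-0.0012,"dy":0,"dz":0,"ax":0,"ay":-0.07,"az":0}]' 255; python3 - <<'E'
from h import *
plan([.523,-.053,.142],-81.65)
print(manip.state()['ft_torque'])
E
```

```text
time: 16.42
tool_pos: [0.5223, -0.0533, 0.1438]
tool_rot: [-0.021, 0.757, -0.653, -0.025]
contact_force: [-1.7, -1.0, -4.0]
gripper_width: 0.189
t 16.43 pos [ 0.5223 -0.0533  0.1438] yaw -81.51 F [-1.7 -1.  -4. ] w 0.189 j [-0.28 -0.1   1.92  0.06  1.36  1.13]
shift [-0.0001 -0.0007  0.0018] rv [0.0002 0.0655 0.0024]
[-0.03010382  0.37274733  0.04907779]
```

That helped. Now draw the bolt back along the rod, letting the ball sink slightly as it nears the strap.

```bash
python3 -m handwheel '[{"dx":0.004,"dy":0,"dz":-0.0001,"ax":0,"ay":0,"az":0},{"dx":0.009,"dy":0,"dz":-0.0003,"ax":0,"ay":0,"az":0},{"dx":0.014,"dy":0,"dz":-0.0004,"ax":0,"ay":0,"az":0}]' 255; python3 - <<'E'
from h import *
plan([.523,-.053,.142],-81.65)
print(manip.state()['ft_torque'])
E
```

```text
time: 16.8
tool_pos: [0.5243, -0.0666, 0.1429]
tool_rot: [-0.021, 0.758, -0.652, -0.025]
contact_force: [-3.7, 0.2, -2.5]
gripper_width: 0.192
t 16.8 pos [ 0.5243 -0.0666  0.1429] yaw -81.43 F [-3.7  0.2 -2.5] w 0.192 j [-0.3  -0.09  1.91  0.06  1.35  1.11]
shift [-0.0135 -0.0007  0.0018] rv [0.0003 0.0654 0.0038]
[ 0.10527793  0.57425179 -0.01763545]
```

It has moved past the lip's 7 mm stop with almost no force. Continue.

```bash
python3 -m handwheel '[{"dx":0.005,"dy":0.0004,"dz":-0.0001,"ax":0,"ay":0,"az":0},{"dx":0.010,"dy":0.0006,"dz":-0.0003,"ax":0,"ay":0,"az":0},{"dx":0.015,"dy":0.0008,"dz":-0.0004,"ax":0,"ay":0,"az":0},{"dx":0.020,"dy":0.001,"dz":-0.0005,"ax":0,"ay":0,"az":0}]' 255; python3 - <<'E'
from h import *
plan([.523,-.053,.142],-81.65)
print(manip.state()['ft_torque'])
E
```

```text
time: 17.3
tool_pos: [0.5268, -0.0866, 0.1422]
tool_rot: [-0.022, 0.757, -0.652, -0.024]
contact_force: [-1.2, 0.8, -0.9]
gripper_width: 0.194
t 17.3 pos [ 0.5268 -0.0866  0.1422] yaw -81.45 F [-1.2  0.8 -0.9] w 0.194 j [-0.33 -0.08  1.9   0.06  1.35  1.07]
shift [-0.0337 -0.0012  0.0024] rv [-0.0012  0.0651  0.0035]
[ 0.12684806  0.15781489 -0.0408298 ]
```

```bash
python3 -m handwheel '[{"dx":0.002,"dy":0,"dz":0,"ax":0,"ay":0,"az":0},{"dx":0.004,"dy":0,"dz":0,"ax":0,"ay":0,"az":0}]' 255; python3 -m handwheel '[{"dx":0.001,"dy":0,"dz":0,"ax":0,"ay":0,"az":0}]'; python3 -m handwheel '[{"dx":0.001,"dy":0,"dz":0,"ax":0,"ay":0,"az":0}]';  python3 - <<'E'
from h import *
plan([.523,-.053,.142],-81.65)
print(manip.state()['ft_torque'])
d=grab('top','top11')
cv2.imwrite('pics/z11.png',cv2.resize(d['image'][140:240,220:330],None,fx=6,fy=5.9,interpolation=cv2.INTER_CUBIC))
E
```

```text
time: 17.55
tool_pos: [0.5273, -0.0904, 0.1419]
tool_rot: [-0.022, 0.757, -0.652, -0.024]
contact_force: [-0.9, 0.3, -0.9]
gripper_width: 0.188
time: 17.68
tool_pos: [0.5274, -0.0913, 0.1419]
tool_rot: [-0.022, 0.757, -0.652, -0.024]
contact_force: [-0.6, 0.1, -0.2]
gripper_width: 0.194
time: 17.8
tool_pos: [0.5275, -0.0922, 0.1418]
tool_rot: [-0.022, 0.757, -0.652, -0.024]
contact_force: [-2.3, 0.5, 1.2]
gripper_width: 0.195
t 17.8 pos [ 0.5275 -0.0922  0.1418] yaw -81.44 F [-2.3  0.5  1.2] w 0.195 j [-0.34 -0.07  1.89  0.06  1.35  1.07]
shift [-0.0394 -0.0013  0.0024] rv [-0.0008  0.0652  0.0036]
[0.08947465 0.07436091 0.03411705]
```

View pics/z11.png

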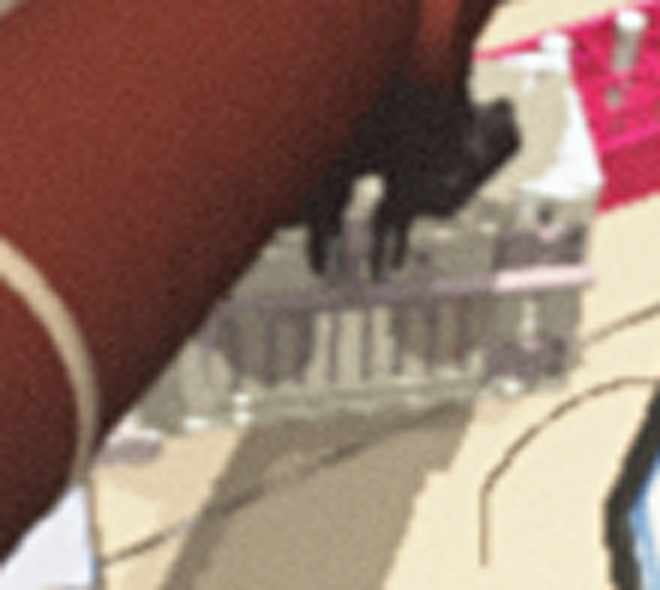

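The rod's rear end moved from zoom (510,275) to (590,275). The ball travelled 42 mm, of which about 3 mm was rocking, so the draw is about 39 mm, clear of the keeper. Next I'll compute the swing about the hinge in tool axes.

```bash
cat >> h.py <<'E'
H=np.array([.5665,-.1813,0])
def swing(degs):
    s=manip.state(); w,x,y,z=s['tool_rot']; R=Ro.from_quat([x,y,z,w])
    for g in degs:
        Z=Ro.from_euler('z',g,degrees=True)
        p=H+Z.apply(s['tool_pos']-H)
        print(g,R.inv().apply(p-s['tool_pos']).round(4),(R.inv()*(Z*R)).as_rotvec().round(4))
E
python3 -c "
from h import *
swing([2,4,6,8,10])"
```

```text
2 [ 0.0009  0.0033 -0.0001] [-0.0023 -0.     -0.0348]
4 [ 0.002   0.0065 -0.0001] [-0.0045 -0.0001 -0.0697]
6 [ 0.0032  0.0097 -0.0002] [-6.800e-03 -1.000e-04 -1.045e-01]
8 [ 0.0044  0.0128 -0.0003] [-9.100e-03 -1.000e-04 -1.393e-01]
10 [ 0.0058  0.0159 -0.0004] [-0.0114 -0.0002 -0.1742]
```

```bash
python3 -m handwheel '[{"dx":0.0009,"dy":0.0033,"dz":-0.0001,"ax":-0.0023,"ay":0,"az":-0.0348},{"dx":0.0020,"dy":0.0065,"dz":-0.0001,"ax":-0.0045,"ay":0,"az":-0.0697},{"dx":0.0032,"dy":0.0097,"dz":-0.0002,"ax":-0.0068,"ay":-0.0001,"az":-0.1045},{"dx":0.0044,"dy":0.0128,"dz":-0.0003,"ax":-0.0091,"ay":-0.0001,"az":-0.1393},{"dx":0.0058,"dy":0.0159,"dz":-0.0004,"ax":-0.0114,"ay":-0.0002,"az":-0.1742}]' 255;python3 - <<'E'
from h import *
plan([.523,-.053,.142],-81.65)
print(manip.state()['ft_torque'])
d=grab('top','top12')
cv2.imwrite('pics/z12.png',cv2.resize(d['image'][140:240,220:330],None,fx=6,fy=5.9,interpolation=cv2.INTER_CUBIC))
E
```

```text
time: 18.48
tool_pos: [0.5129, -0.1002, 0.1418]
tool_rot: [-0.02, 0.812, -0.583, -0.026]
contact_force: [1.4, 0.6, -1.4]
gripper_width: 0.196
t 18.48 pos [ 0.5129 -0.1002  0.1418] yaw -71.39 F [ 1.4  0.6 -1.4] w 0.196 j [-0.36 -0.1   1.92  0.05  1.36  0.87]
shift [-0.0414 -0.0246  0.0025] rv [0.004  0.0652 0.179 ]
[ 0.18675449 -0.09712117 -0.03394132]
```

View pics/z12.png

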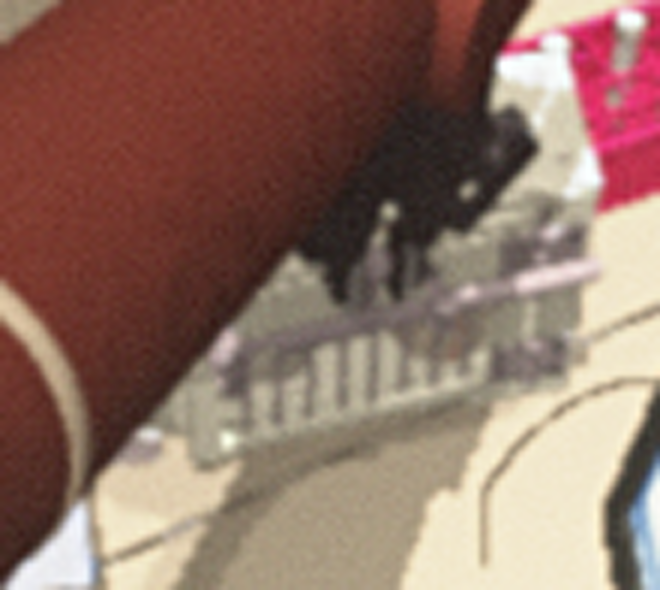

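The gate is opening: its free edge is now at zoom (215,450), out in front of the cage, and the forces are low. Repeat the 10° step three times, checking as I go.

```bash
python3 -m handwheel '[{"dx":0.0009,"dy":0.0033,"dz":-0.0001,"ax":-0.0023,"ay":0,"az":-0.0348},{"dx":0.0020,"dy":0.0065,"dz":-0.0001,"ax":-0.0045,"ay":0,"az":-0.0697},{"dx":0.0032,"dy":0.0097,"dz":-0.0002,"ax":-0.0068,"ay":-0.0001,"az":-0.1045},{"dx":0.0044,"dy":0.0128,"dz":-0.0003,"ax":-0.0091,"ay":-0.0001,"az":-0.1393},{"dx":0.0058,"dy":0.0159,"dz":-0.0004,"ax":-0.0114,"ay":-0.0002,"az":-0.1742}]' 255;python3 - <<'E'
from h import *
print(manip.state()['ft_torque'],manip.state()['joint_pos'].round(2))
E
```

```text
time: 19.15
tool_pos: [0.4997, -0.1106, 0.1418]
tool_rot: [-0.018, 0.859, -0.51, -0.028]
contact_force: [2.4, 1.3, 0.1]
gripper_width: 0.194
[ 0.28862729 -0.24322876 -0.09554529] [-0.39 -0.12  1.93  0.04  1.38  0.68]
```

```bash
python3 -m handwheel '[{"dx":0.0009,"dy":0.0033,"dz":-0.0001,"ax":-0.0023,"ay":0,"az":-0.0348},{"dx":0.0020,"dy":0.0065,"dz":-0.0001,"ax":-0.0045,"ay":0,"az":-0.0697},{"dx":0.0032,"dy":0.0097,"dz":-0.0002,"ax":-0.0068,"ay":-0.0001,"az":-0.1045},{"dx":0.0044,"dy":0.0128,"dz":-0.0003,"ax":-0.0091,"ay":-0.0001,"az":-0.1393},{"dx":0.0058,"dy":0.0159,"dz":-0.0004,"ax":-0.0114,"ay":-0.0002,"az":-0.1742}]' 255;python3 - <<'E'
from h import *
plan([.523,-.053,.142],-41.65)
print(manip.state()['ft_torque'])
E
```

```text
time: 19.77
tool_pos: [0.4885, -0.1232, 0.1418]
tool_rot: [-0.015, 0.901, -0.433, -0.029]
contact_force: [1.9, 2.2, -0.8]
gripper_width: 0.192
t 19.77 pos [ 0.4885 -0.1232  0.1418] yaw -51.4 F [ 1.9  2.2 -0.8] w 0.192 j [-0.41 -0.13  1.95  0.03  1.38  0.48]
shift [-0.0333 -0.0707  0.0021] rv [-0.0077  0.0651 -0.1702]
[ 0.3024442  -0.26668129 -0.0536858 ]
```

```bash
python3 -m handwheel '[{"dx":0.0009,"dy":0.0033,"dz":-0.0001,"ax":-0.0023,"ay":0,"az":-0.0348},{"dx":0.0020,"dy":0.0065,"dz":-0.0001,"ax":-0.0045,"ay":0,"az":-0.0697},{"dx":0.0032,"dy":0.0097,"dz":-0.0002,"ax":-0.0068,"ay":-0.0001,"az":-0.1045},{"dx":0.0044,"dy":0.0128,"dz":-0.0003,"ax":-0.0091,"ay":-0.0001,"az":-0.1393},{"dx":0.0058,"dy":0.0159,"dz":-0.0004,"ax":-0.0114,"ay":-0.0002,"az":-0.1742}]' 255;python3 -m handwheel '[{"dx":0,"dy":0,"dz":0,"ax":0,"ay":0,"az":0},{"dx":0,"dy":0,"dz":0,"ax":0,"ay":0,"az":0},{"dx":0,"dy":0,"dz":0,"ax":0,"ay":0,"az":0}]';python3 - <<'E'
from h import *
plan([.523,-.053,.142],-41.65)
print(manip.state()['ft_torque'])
d=grab('top','top13')
cv2.imwrite('pics/z13.png',cv2.resize(d['image'][150:270,200:330],None,fx=5.5,fy=5,interpolation=cv2.INTER_CUBIC))
P=world(d)
vv,uu=np.mgrid[:384,:512]
m=(uu>225)&(uu<325)&(vv>185)&(vv<265)&(P[...,2]>.015)&(P[...,2]<.135)
q=P[m]; a=np.radians(8.35); x=q[:,0]*np.cos(a)+q[:,1]*np.sin(a)-.5342; y=-q[:,0]*np.sin(a)+q[:,1]*np.cos(a)+.1736
k=(y>-90)&(y<.12)&(x<-.01)&(x>-.17)
pts=np.c_[x,y][k].astype(np.float32)
l=cv2.fitLine(pts,cv2.DIST_HUBER,0,.003,.001).ravel(); print(k.sum(),l,np.degrees(np.arctan2(-l[0]*np.sign(l[1]),abs(l[1]))))
E
```

```text
time: 20.4
tool_pos: [0.4797, -0.1375, 0.1418]
tool_rot: [-0.013, 0.935, -0.353, -0.03]
contact_force: [1.5, 2.5, 0.6]
gripper_width: 0.195
time: 20.78
tool_pos: [0.4795, -0.1378, 0.1417]
tool_rot: [-0.012, 0.935, -0.354, -0.03]
contact_force: [2.5, 3.2, 0.7]
gripper_width: 0.193
t 20.77 pos [ 0.4795 -0.1378  0.1417] yaw -41.45 F [2.5 3.2 0.7] w 0.193 j [-0.44 -0.14  1.95  0.02  1.39  0.28]
shift [-0.0235 -0.0923  0.0014] rv [-0.0011  0.0655  0.0035]
[ 0.40228092 -0.43408203 -0.02028078]
787 [ 0.6332345  -0.77396    -0.06154712 -0.02930784] 39.28916
```

View pics/z13.png

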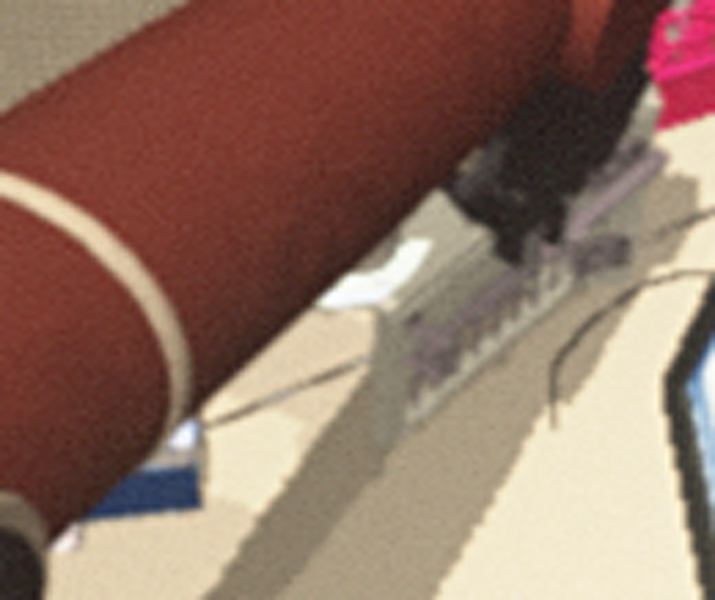

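The gate stands open: the line fit gives 39.3°, and its free edge is at zoom (395,430). The box's front corner at pixel (236,251) is the same as in the parked view. The arm is at rest, so I'm handing in.

```bash
python3 -c "
from h import *
s=manip.state();print(abs(s['joint_vel']).max(),s['contact_force'],s['gripper_width']);print(manip.job_done())"
```

```text
0.0037461991983013085 [2.70497325 3.01910715 0.4033888 ] 0.19412526838437932
the job is handed in; nothing more can be done
None
```

I parked the tip box, freed the bolt over the keeper's lip and swung the gate open to about 40°. The job was handed in at about 21 s, with the arm still holding the ball knob.

- **Tip box:** It is in the bay corner. After releasing it I nudged its side and its end with closed fingers at under 10 N, and both were firm where expected. The top camera then showed it at 8.3° yaw against about 8.4° for the cage. Its front corner was at the same pixel after the gate was opened.
- **Bolt:** I lifted the ball about 6–7 mm and then drew the bolt back about 39 mm. That figure comes from the tool's travel, and the camera's rougher view agreed. There was no resistance at the lip; side forces stayed under 4 N.
- **Gate:** It is about 40° open by tool rotation and 39.3° by the depth-image line fit. It was at rest when handed in, with about 4 N of spring load on the tool.

**What did not go smoothly**
- My first pinch on the ball sat too high, so I redid it lower. The gripper still read about 16 mm for a 20 mm ball, but the hold never slipped.
- The first lift read 10 N until I tilted the tool with the rocking bolt.
- While seating the box I briefly pressed at up to about 31 N against the back angle and bench, and then eased off.
- The monitors and arm blocked the side camera, so every visual check came from the top view. I did not separately check the bottles, mixer or card box at the end.

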